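# Make up a polishing kit: three wheels and the hand pad

### The arm

A 7-joint arm with a two-finger parallel gripper is mounted at the origin on the work surface. World frame = base frame: x ahead of the robot, y to its left, z up, the work surface at z = 0. Lengths are in m, angles in rad, forces in N, time in s.
With the tool pointing down it reaches from about 0.4 to 0.85 m from the base axis. Payload 10.4 kg.
Tool frame: the origin (TCP) lies between the finger pads; the fingertips stand 19 mm ahead of it and the grasp point (between the pads) is the TCP (manip.tips_ahead is the distance from the TCP to the fingertips, in m); z points along the fingers, y is the line along which they close (so a half turn about z gives the same grasp; the last joint's range is limited). The gripper opens to 85 mm and grips with 20 to 120 N. Pads are 22 mm wide; open, the fingers measure 114 mm over their backs; the gripper's body (76 mm by 85 mm) begins 54 mm behind the grasp point. The pads swing forward as they close: fully open they stand 13 mm farther back than shut.
Start: joints at [-1.352, 0.332, -0.065, 1.46, 0.022, 1.35, -0.088], TCP at [0.15, 0.607, 0.25] pointing down, gripper open.
Joint ranges: [-2.6, 2.6], [-0.5, 2.12], [-1.47, 1.34], [0.16, 2.42], [-1.27, 4.41], [0.06, 2.06], [-2.6, 2.6]. Speed limits (rad/s): [2.22, 2.22, 2.79, 2.79, 3.14, 3.14, 3.14].

### API

Orientations are given as a unit quaternion [x, y, z, w].
In Python, from workcell import manip, viewer gives the robot as it stands.
- The arm moves only by the tool arm_command, never from a script. Its argument "series" is text: rows parted by semicolons, each of 5 numbers parted by spaces: the closure, from 0 (fully open) to 1 (shut), then the shift along the tool's x, y, z normalised to -1 to 1, where 1 is 0.4 m, then the turn about the tool's z normalised to -1 to 1, where 1 is 180 degrees. In form: jaw tx ty tz spin; .... A call has exactly 10 rows; each row shifts and turns the commanded pose from where the row before left it, along the tool's axes as they then stand; what a row does not reach is not made up. A row lasts 1/8 s, in which the tool goes at most 62.5 mm and 10.7 degrees, less where a joint would pass 70% of its speed; a pose out of reach is approached as far as the arm can. A call with a number of a shift or a turn outside -1 to 1 is refused whole. A call with a gripper value outside its range is refused whole. The fingers move at their own pace and stop on an object; "newtons" is the grip in N (left out, the last holds). Time passes only in rows, so rows that do not move let the fingers close, or fill a call up. It gives the time, the measured TCP pose, the force, the opening and the grip force at its end, in the units of the state.
- manip.get_obs(): the state, without advancing time (a new reading comes with each control period).
- viewer.camera(name): name is "scene" or "top"; returns a dict with "pixels" (384x512x3 uint8, red, green, blue), "intrinsics" (3x3 intrinsics, pixels), "D" ([k1, k2, p1, p2, k3] as OpenCV has them; the pictures are not rectified), "extrinsics" (4x4, takes a point from world to camera coordinates). Camera axes: x right, y up, looking along -z (the intrinsics and any distortion apply to the point x, -y, -z); pixel columns grow to the right and rows downward; lengths in m; the calibration is good to about 2 mm. A picture is of the moment at which its call begins. There is no depth.
- manip.hand_in(): hands the job in; it is judged then, once.
The state is a dict: "clock": time; "joint_pos": joint angles; "joint_velocities": joint speeds; "tau": joint torques, N m; "position": TCP position; "ee_rot": TCP orientation; "ft_force": force on the tool from outside, world axes, zero at the start; "torque": the same for the moment, N m; "grip_width": opening from 0.0 (shut) to 1.0 (fully open); "grasp_force": force on a finger pad.
Only numpy, scipy, OpenCV 4.12 (cv2) and the standard library are available. Lean on these libraries where they do the work, as an engineer would, in place of code of your own. Each camera call takes 0.05 s, during which the arm holds its last target. There are 200 camera calls.

### The job

Make up the polishing kit in the green-floored bay: it must hold exactly three red wheels (one is already in it) and the black pad with the blue knob. Slide the missing wheels in along the bench without lifting them and leave the spare red wheel out on the bench in front of the bay; lift the pad off the free-spinning turntable by its knob and set it down upright, without dropping it, flat on the bay floor beside the wheels, everything fully inside the bay. Leave the worn grey wheel, jar, spray bottle and screwdriver where they are.

Things in the scene. Friction and masses are not known exactly. Their poses are not given: they have to be found in the camera images.
- bay: kit bay fixed to the bench: a low wooden fence on three sides, 30 mm high and 12 mm thick, open on the side facing the robot (its own -x), with a green painted floor level with the bench (no step). Inside 440 mm wide (its y, -220 to +220) and 105 mm deep (its x, from the mouth at -55 to the back fence at +50). Origin: at bench height, 55 mm inside the mouth; x points from the mouth to the back
- bay_mouth (a point): middle of the bay's open front edge, at bench height; same axes as the bay: x into the bay (back fence at +105 mm), y along its width (side fences at +-220 mm)
- red_a: flat round red polishing wheel, 88 mm diameter, 18 mm thick, pale paper dot in the middle (a mark, no hole), 0.16 kg, lying flat; too wide to grip, slides easily when pushed on its rim (give it two contact points, e.g. both tips of a partly open gripper, and it does not slip off sideways). Origin: centre of its underside, on the bench. This one starts inside the bay, at its +y end
- red_b: flat round red polishing wheel, 88 mm diameter, 18 mm thick, pale paper dot in the middle (a mark, no hole), 0.16 kg, lying flat; too wide to grip, slides easily when pushed on its rim (give it two contact points, e.g. both tips of a partly open gripper, and it does not slip off sideways). Origin: centre of its underside, on the bench. Starts in the row on the bench between robot and bay
- red_c: flat round red polishing wheel, 88 mm diameter, 18 mm thick, pale paper dot in the middle (a mark, no hole), 0.16 kg, lying flat; too wide to grip, slides easily when pushed on its rim (give it two contact points, e.g. both tips of a partly open gripper, and it does not slip off sideways). Origin: centre of its underside, on the bench. Starts in the row on the bench between robot and bay
- red_d: flat round red polishing wheel, 88 mm diameter, 18 mm thick, pale paper dot in the middle (a mark, no hole), 0.16 kg, lying flat; too wide to grip, slides easily when pushed on its rim (give it two contact points, e.g. both tips of a partly open gripper, and it does not slip off sideways). Origin: centre of its underside, on the bench. Starts in the row on the bench between robot and bay
- grey_worn: worn grey wheel of the same size (88 mm diameter, 18 mm thick), dark dot in the middle, in the same row as the loose red ones, at any place in it. Leave it where it is. Origin: centre of its underside
- turntable: turntable at the robot's right: fixed dark foot carrying an aluminium platter of 200 mm diameter and 12 mm thickness that spins freely about the vertical axis through the origin; platter top 45 mm above the bench. Origin: centre of the foot, at bench height
- pad: hand pad: black rubber disc, 80 mm diameter, 14 mm thick, with an upright blue cylindrical knob, 32 mm diameter and 32 mm tall, on its middle (46 mm tall in all), 0.18 kg; starts on the turntable's platter, usually off its centre. Origin: centre of its underside; z is up along the knob
- pad_knob (a point): centre of the top of the pad's blue knob, 46 mm above the pad's underside
- jar: white jar with blue cap, 60 mm diameter, 75 mm tall. Leave alone. Origin: centre of its underside
- spray: clear bottle with white cap, 66 mm diameter, 170 mm tall, at the robot's left. Leave alone. Origin: centre of its underside
- driver: screwdriver with yellow handle, about 200 mm long and 30 mm thick, lying on the bench behind the bay. Leave alone. Origin: on the bench below its middle; x points along it from handle to tip
Things that resemble listed ones, but are neither listed nor needed, are in the scene too. Leave any pink or purple look-alike of the red_c alone. Of the things like the pad, leave any that is purple; of the rest the smaller one is meant.

How it is judged:
By the outcome, as a careful person would: the job done as asked, in the order asked, and still so for the second after the job is handed in, with the robot touching nothing.
It also fails if it takes over 62 s, if anything falls off the work surface, if the arm or the gripper's body presses on something with over 40 N, if the wrist force passes 120 N, or if a joint passes its speed limit or range.

## Working session

There is one attempt and no reset: what is moved stays moved. The work goes in short steps, Python scripts to look and compute and a tool call to move; the robot and the scene stay as the last step left them, time stands still between calls to the robot, and variables do not carry over. Pictures are saved under pics/ and viewed, at most 10 in all, crops included, and the job is handed in when it is done.

Besides the shell and the picture viewer there is one more tool, called by a JSON object that holds its "name" and its "arguments". arm_command: Moves the arm, as the interface text tells. Scaled input: -1 to 1 covers 0.4 m each way for a shift and 180 degrees each way for a turn. Its arguments: {"type":"object","properties":{"series":{"type":"string"},"newtons":{"type":"number"}},"required":["series"]}

```bash
ls; mkdir -p pics; cat > h.py <<'E'
import numpy as np, cv2
from workcell import manip, viewer
def cam(n):
    c=viewer.camera(n); return c
def ray(c,u,v):
    K=np.array(c["intrinsics"],float);D=np.array(c["D"],float);E=np.array(c["extrinsics"],float)
    p=cv2.undistortPoints(np.array([[[u,v]]],float),K,D)[0,0]
    d=E[:3,:3].T@np.array([p[0],-p[1],-1.0]); o=-E[:3,:3].T@E[:3,3]
    return o,d
def onplane(c,u,v,z):
    o,d=ray(c,u,v); return o+d*(z-o[2])/d[2]
def save(c,name,crop=None,scale=1):
    im=c["pixels"]
    if crop: im=im[crop[1]:crop[3],crop[0]:crop[2]]
    im=cv2.resize(im,None,fx=scale,fy=scale,interpolation=cv2.INTER_CUBIC)
    cv2.imwrite("pics/"+name,im[:,:,::-1])
E
python3 - <<'E'
from h import *
for n in("top","scene"):
    c=cam(n); save(c,n+"0.png",scale=1.5)
    o,d=ray(c,256,192); print(n,o,d,c["D"])
o=manip.get_obs(); print({k:np.round(v,3) for k,v in o.items()}, manip.tips_ahead)
E
```

```text
pics
top [0.34532494 0.01679329 1.42407813] [ 0.14044708 -0.01245012 -0.99001615] [-0.09782557  0.          0.          0.          0.        ]
scene [ 1.29158322 -0.01274315  1.04234109] [-0.61518349  0.00949963 -0.78849901] [-0.14205935  0.          0.          0.          0.        ]
{'clock': np.float64(0.1), 'joint_pos': array([-1.352,  0.333, -0.065,  1.461,  0.022,  1.35 , -0.088]), 'joint_velocities': array([-0.001,  0.   ,  0.003, -0.001, -0.   ,  0.002,  0.   ]), 'tau': array([ 1.0000e-03, -6.2676e+01,  4.9000e-02, -3.9243e+01,  1.6000e-02,
        7.0000e-03, -0.0000e+00]), 'position': array([0.15 , 0.607, 0.25 ]), 'ee_rot': array([ 0.121,  0.993, -0.001, -0.   ]), 'ft_force': array([ 0.222, -1.025, -0.136]), 'torque': array([-0.029, -0.003, -0.06 ]), 'grasp_force': np.float64(0.0), 'grip_width': np.float64(0.999)} 0.019
```

View pics/top0.png

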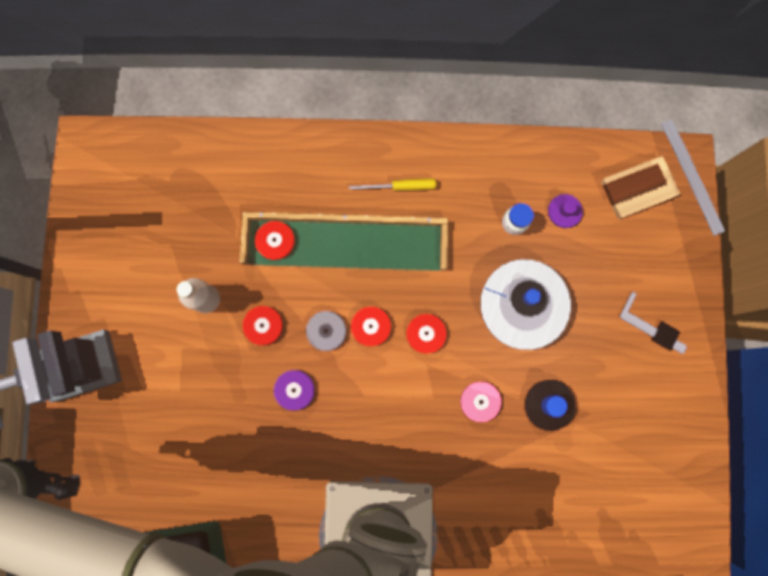

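View pics/scene0.png

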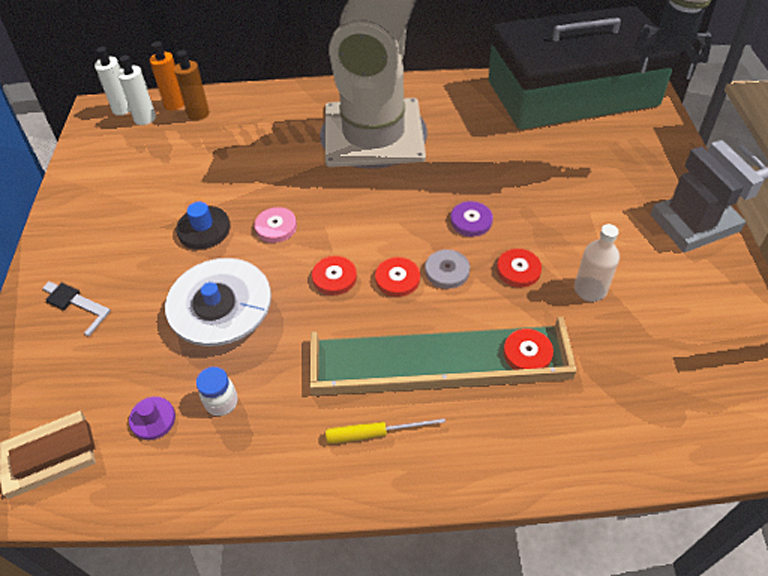

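The top view shows the bay at about (345,240). Red_a is inside it at (275,240). The row is red (262,325), grey (326,330), red (371,326) and red (427,333).

Candidates for the pad (top view, 1.5x pixels):
- Small black disc with a blue knob on the turntable (530,298). This is the one I choose: not purple, and the smaller of the rest.
- Larger black disc with a blue knob on the bench (550,405).
- Purple one (566,211).

For the wheels, purple (294,390), pink (481,402) and grey (326,330) are to be left alone.

```bash
cat >> h.py <<'E'
def blobs(c,lo,hi,amin=150,op=True):
    hsv=cv2.cvtColor(c["pixels"],cv2.COLOR_RGB2HSV); m=cv2.inRange(hsv,np.array(lo),np.array(hi))
    if lo[0]==0 and hi[0]<10: m|=cv2.inRange(hsv,np.array([172,lo[1],lo[2]]),np.array([180,hi[1],hi[2]]))
    cs,_=cv2.findContours(m,cv2.RETR_EXTERNAL,cv2.CHAIN_APPROX_NONE)
    return [k for k in cs if cv2.contourArea(k)>amin]
def plane_circle(c,k,z):
    P=np.array([onplane(c,*q,z)[:2] for q in k[:,0].astype(float)]).astype(np.float32)
    (x,y),r=cv2.minEnclosingCircle(P); e=cv2.fitEllipse(P)
    return np.round([e[0][0],e[0][1],e[1][0]/2,e[1][1]/2,r],4)
def wheels(c): return [plane_circle(c,k,0.017) for k in blobs(c,(0,190,120),(4,255,255))]
E
python3 - <<'E'
from h import *
for n in("top","scene"):
    c=cam(n); print(n)
    for w in wheels(c): print(" red",w)
    for k in blobs(c,(108,150,90),(125,255,255),20): 
        q=k[:,0].mean(0); print(" blue px",q, cv2.contourArea(k), plane_circle(c,k,0.045+0.046-0.0) if len(k)>5 else '')
    for k in blobs(c,(60,60,40),(90,255,255),2000):
        r=cv2.minAreaRect(k); a=cv2.approxPolyDP(k,4,True)[:,0]; print(" green",[(tuple(p),np.round(onplane(c,*p.astype(float),0)[:2],3)) for p in a])
    if n=="top":
        save(c,"crop_pad.png",(300,110,420,300),3)
        save(c,"crop_bay.png",(150,130,310,240),4)
E
```

```text
top
 red [ 0.4465 -0.097   0.041   0.0425  0.0438]
 red [0.4596 0.0274 0.0413 0.0421 0.0438]
 red [0.4548 0.2682 0.0416 0.0427 0.0441]
 red [0.6493 0.2513 0.042  0.0435 0.0448]
 blue px [507.109375 370.75    ] 94.0 [-0.0225 -0.8203  0.0127  0.0374  0.0399]
 blue px [370.07317073 270.3902439 ] 152.5 [ 0.2946 -0.3642  0.0206  0.0239  0.0249]
 blue px [503.41558442 296.63961039] 1646.0 [ 0.2649 -0.8116  0.0279  0.3052  0.2135]
 blue px [354.68 197.24] 61.5 [ 0.5257 -0.3163  0.0137  0.0154  0.0163]
 blue px [346.8974359  143.23076923] 142.5 [ 0.703  -0.2936  0.0225  0.0228  0.0241]
 green [((np.int32(187), np.int32(174)), array([0.603, 0.237])), ((np.int32(291), np.int32(178)), array([ 0.599, -0.12 ])), ((np.int32(291), np.int32(152)), array([ 0.69 , -0.119])), ((np.int32(194), np.int32(149)), array([0.692, 0.217])), ((np.int32(200), np.int32(163)), array([0.643, 0.194]))]
scene
 red [0.6491 0.2502 0.0412 0.0427 0.0439]
 red [0.4609 0.0273 0.0416 0.0443 0.0471]
 red [ 0.4465 -0.0968  0.041   0.0438  0.047 ]
 red [0.4567 0.2685 0.0415 0.0449 0.0472]
 blue px [141.95081967 254.42622951] 265.5 [ 0.7192 -0.2929  0.0238  0.0265  0.0282]
 blue px [140.92105263 194.10526316] 74.0 [ 0.5314 -0.3146  0.0135  0.0226  0.0238]
 blue px [132.82 143.68] 210.0 [ 0.3385 -0.3585  0.021   0.0416  0.0405]
 blue px [  6.85031847 125.24203822] 1635.0 [ 0.1661 -0.8091  0.0471  0.3166  0.3526]
 green [((np.int32(342), np.int32(220)), array([0.596, 0.234])), ((np.int32(213), np.int32(227)), array([ 0.592, -0.126])), ((np.int32(212), np.int32(253)), array([ 0.675, -0.128])), ((np.int32(336), np.int32(246)), array([0.678, 0.204])), ((np.int32(331), np.int32(229)), array([0.623, 0.199]))]
```

View pics/crop_pad.png

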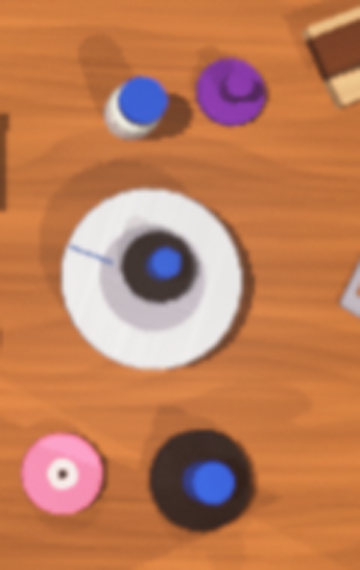

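View pics/crop_bay.png

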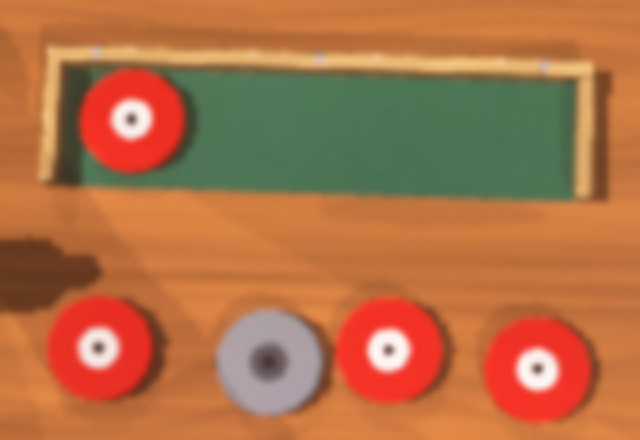

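The crops confirm the choice: the small black pad with the blue knob sits on the platter at crop (165,262), and the decoy on the bench at (205,480) is larger. The bay fence corners are clear in the second crop, so I'll compute the bay frame next.

```bash
python3 - <<'E'
from h import *
c=cam("top")
f=lambda x,y:(150+(x+.5)/4-.5,130+(y+.5)/4-.5)
for nm,p,z in [("L front outer",(39,182),.03),("L front inner",(52,184),.03),("R front outer",(593,198),.03),("R front inner",(576,198),.03),("L back outer",(48,47),.03),("R back outer",(592,64),.03),("R back inner",(576,78),.03),("front floor mid",(330,193),0),("front floor R",(560,198),0),("front floor L",(100,186),0),("grey",(269,362),.018)]:
    print(nm,np.round(onplane(c,*f(*p),z)[:2],4))
for k in blobs(c,(0,0,150),(180,60,255),2000):
    print("platter",plane_circle(c,k,0.045),len(k))
# knob top face via brightness
hsv=cv2.cvtColor(c["pixels"],cv2.COLOR_RGB2HSV)
print(hsv[190:205,346:362,2])
s=cam("scene"); hs=cv2.cvtColor(s["pixels"],cv2.COLOR_RGB2HSV); print(hs[185:203,132:150,2])
E
```

```text
L front outer [0.5918 0.3248]
L front inner [0.5904 0.3137]
R front outer [ 0.5903 -0.14  ]
R front inner [ 0.5899 -0.1257]
L back outer [0.7084 0.324 ]
R back outer [ 0.7057 -0.1382]
R back inner [ 0.6931 -0.1247]
front floor mid [0.5939 0.0816]
front floor R [ 0.5948 -0.1151]
front floor L [0.595  0.2787]
grey [0.447 0.127]
platter [-0.0421  0.7123  0.0642  0.1723  0.1565] 230
platter [ 0.5146 -0.3137  0.0989  0.0995  0.1012] 169
platter [ 0.9205 -0.2052  0.1716  0.7506  0.784 ] 1242
[[ 65  64  63  63  62  63  63  63  64  65  65  64  65  73  94 138]
 [ 64  63  64  63  63  63  63  63  67  70  65  64  65  66  71  95]
 [ 64  62  64  63  63  63  79 104 122 129 113  88  66  64  65  73]
 [ 64  64  63  64  63  91 134 165 179 184 172 147 114  80  62  66]
 [ 65  64  63  63  91 140 183 202 207 208 203 193 172 135  77  61]
 [ 65  64  63  82 128 180 206 213 213 212 212 209 202 172  99  59]
 [ 66  64  70 108 153 199 213 215 213 213 213 212 207 180 111  58]
 [ 66  63  81 123 162 204 215 215 215 214 214 212 207 179 112  57]
 [ 66  64  83 127 161 201 214 216 215 215 213 212 207 177 106  58]
 [ 65 
[... 1047 characters left out ...]
218 151  75  74  70  77]
 [ 57  80 238 241 232 232 232 232 231 235 238 229 163 167  87  75  73  77]
 [ 67  72 172 240 243 238 237 239 239 228 206 168 148 163 153  79  75  75]
 [ 64  63  76 159 190 208 212 220 201 159 144 138 149 162 168  71  77  73]
 [ 61  61  61  93 110 127 132 143 121 118 133 141 153 159 166  97  77  71]
 [ 60  62  60  82 107 105  99 111 100 128 132 143 154 159 165  87  78  73]
 [ 60  61  64  69 108 110 111 110 110 121 133 140 149 160 167  74  75  72]
 [ 60  60  62  58 105 112 113 112 109 123 132 137 149 160 146  74  71  71]
 [ 60  63  67  63  84 112 113 110 107 118 129 140 151 136  90  75  67  74]
 [ 58  56  64  63  64  82 113 122 116 123 131 166 116  91  71  76  78  75]]
```

{"name": "arm_command", "arguments": {"series": "0.3 0 0 0 -0.0386; 0.3 0 0 0 -0.0386; 0.3 -0.09 -0.1 0 0; 0.3 -0.09 -0.1 0 0; 0.3 -0.09 -0.1 0 0; 0.3 -0.09 -0.1 0 0; 0.3 -0.09 -0.1 0 0; 0.3 -0.03 -0.12 0 0; 0.3 -0.03 -0.12 0 0; 0.3 -0.03 -0.12 0 0", "newtons": 40}}

```text
clock: 1.55
position: [0.3662, 0.2613, 0.2504]
ee_rot: [-0.0, 1.0, 0.0, 0.0]
ft_force: [0.2, -0.2, 0.5]
grip_width: 0.699
grasp_force: 0.0
```

{"name": "arm_command", "arguments": {"series": "0.3 -0.022 -0.12 0.06 0; 0.3 -0.022 -0.12 0.08 0; 0.3 -0.022 -0.12 0.08 0; 0.3 -0.022 -0.12 0.1 0; 0.3 -0.022 -0.115 0.1 0; 0.3 0 0 0 -0.0217; 0.3 0 0 0.06 0; 0.3 0 0 0.05 0; 0.3 0 0 0.03 0; 0.3 0 0 0 0"}}

```text
clock: 2.8
position: [0.4096, 0.0254, 0.0263]
ee_rot: [-0.034, 0.999, -0.0, -0.001]
ft_force: [-0.5, 0.1, -0.5]
grip_width: 0.704
grasp_force: 0.0
```

```bash
python3 - <<'E'
from h import *
o=manip.get_obs(); print({k:np.round(o[k],4) for k in("position","ee_rot","ft_force","grip_width","joint_pos")})
c=cam("scene"); save(c,"s1.png",(180,60,420,260),3)
for w in wheels(c): print(w)
E
```

```text
{'position': array([0.4096, 0.0254, 0.0263]), 'ee_rot': array([-3.450e-02,  9.994e-01, -2.000e-04, -6.000e-04]), 'ft_force': array([-0.4924,  0.0927, -0.4756]), 'grip_width': np.float64(0.7036), 'joint_pos': array([-0.6162,  0.1508,  0.468 ,  2.2425, -0.0972,  0.768 ,  1.5571])}
[0.6488 0.2501 0.0415 0.0427 0.044 ]
[0.4618 0.0276 0.042  0.0442 0.0473]
[ 0.4509 -0.091   0.0358  0.0406  0.0455]
[0.4575 0.2681 0.0415 0.0455 0.0472]
```

View pics/s1.png

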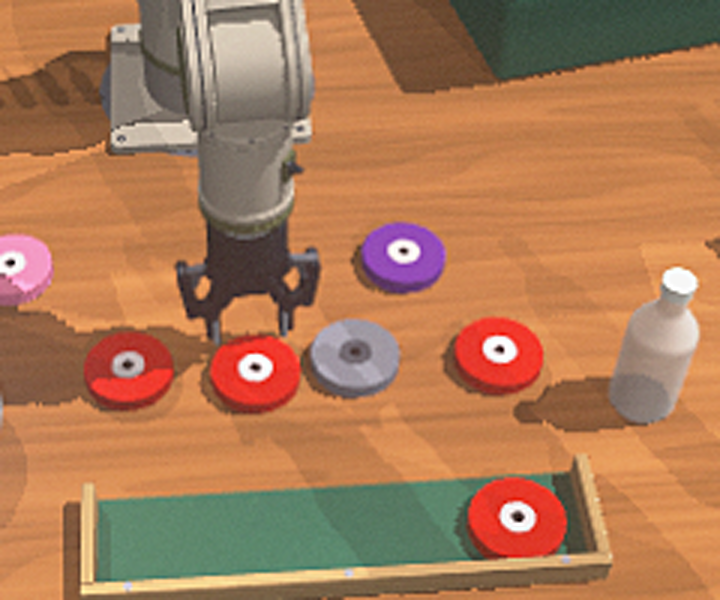

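The gripper straddles the rear rim of the middle red wheel, with tips at crop (215,335) and (287,330). Grey is clear. Next I push.

{"name": "arm_command", "arguments": {"series": "0.3 0 0 0.01 0; 0.3 -0.03 0 0 0; 0.3 -0.045 0 0 0; 0.3 -0.05 0 0 0; 0.3 -0.05 0 0 0; 0.3 -0.05 0 0 0; 0.3 -0.05 0 0 0; 0.3 -0.05 0 0 0; 0.3 -0.04 0 0 0; 0.3 -0.02 0 0 0"}}

```text
clock: 4.1
position: [0.5646, 0.0363, 0.0226]
ee_rot: [-0.035, 0.999, 0.0, 0.0]
ft_force: [-3.7, -0.0, 0.9]
grip_width: 0.702
grasp_force: 1.2
```

```bash
python3 - <<'E'
from h import *
for n in("top","scene"):
    c=cam(n)
    for w in wheels(c): print(n,w)
o=manip.get_obs(); print(o["position"],o["ft_force"])
E
```

```text
top [ 0.4465 -0.097   0.0412  0.0429  0.0441]
top [0.455  0.2682 0.0414 0.0428 0.0444]
top [0.6492 0.2513 0.042  0.0434 0.0446]
scene [0.6489 0.2501 0.0414 0.0428 0.0441]
scene [0.6112 0.0385 0.0416 0.0437 0.0457]
scene [ 0.4472 -0.0968  0.0414  0.0446  0.047 ]
scene [0.4564 0.2687 0.0413 0.0446 0.0468]
[0.56448011 0.03617063 0.02269117] [ 0.08750723 -0.03365589  0.71125411]
```

{"name": "arm_command", "arguments": {"series": "0.3 -0.03 0 0 0; 0.3 -0.03 0 0 0; 0.3 -0.02 0 0 0; 0.3 -0.012 0 0 0; 0.3 0.03 0 0 0; 0.3 0.1 0 0 0; 0.3 0.12 0 -0.03 0; 0.3 0.1 0 -0.1 0; 0.3 0 0 -0.05 0; 0.3 0 0 0 -0.0394"}}

```text
clock: 5.45
position: [0.4606, 0.0294, 0.0964]
ee_rot: [-0.097, 0.995, 0.001, 0.002]
ft_force: [1.0, 1.2, -0.8]
grip_width: 0.699
grasp_force: 0.0
```

```bash
python3 - <<'E'
from h import *
from scipy.spatial.transform import Rotation as R
for n in("top","scene"):
    c=cam(n)
    for w in wheels(c): print(n,w)
o=manip.get_obs(); M=R.from_quat(o["ee_rot"]).as_matrix(); print(o["position"],np.degrees(np.arctan2(-M[1,0],-M[0,0])))
d=np.array([.3955,-.107,.078])-o["position"]; print(M.T@d/.4)
E
```

```text
top [ 0.4462 -0.096   0.041   0.0423  0.0435]
top [0.4549 0.2682 0.0415 0.0427 0.0444]
top [0.6454 0.0412 0.0418 0.042  0.0439]
top [0.6492 0.2512 0.042  0.0436 0.045 ]
scene [0.6457 0.0407 0.0413 0.0432 0.0458]
scene [0.6491 0.25   0.0413 0.043  0.0441]
scene [ 0.4395 -0.0912  0.0295  0.0408  0.0458]
scene [0.4567 0.2685 0.0415 0.0445 0.047 ]
[0.46010866 0.02914898 0.09503391] 11.14589827044226
[ 0.22432553 -0.30277449  0.04197353]
```

{"name": "arm_command", "arguments": {"series": "0.3 0.077 -0.101 0.01 0; 0.3 0.077 -0.101 0.01 0; 0.3 0.075 -0.101 0.012 0; 0.3 0 0 0.05 0; 0.3 0 0 0.06 0; 0.3 0 0 0.04 0; 0.3 0 0 0 0; 0.3 -0.02 0 0 0; 0.3 -0.03 0 0 0; 0.3 -0.04 0 0 0"}}

```text
clock: 6.8
position: [0.4305, -0.1003, 0.0222]
ee_rot: [-0.096, 0.995, 0.0, 0.0]
ft_force: [-1.0, -1.0, 0.5]
grip_width: 0.699
grasp_force: 0.8
```

{"name": "arm_command", "arguments": {"series": "0.3 -0.05 0 0 0; 0.3 -0.05 0 0 0; 0.3 -0.05 0 0 0; 0.3 -0.05 0 0 0; 0.3 -0.05 0 0 0; 0.3 -0.04 0 0 0; 0.3 -0.03 0 0 0; 0.3 -0.02 0 0 0; 0.3 0 0 0 0; 0.3 0 0 0 0"}}

```text
clock: 8.05
position: [0.5628, -0.0745, 0.0218]
ee_rot: [-0.096, 0.995, 0.0, 0.0]
ft_force: [-0.4, -0.4, -0.6]
grip_width: 0.704
grasp_force: 0.0
```

```bash
python3 - <<'E'
from h import *
for n in("top","scene"):
    c=cam(n)
    for w in wheels(c): print(n,w)
o=manip.get_obs(); print(o["position"],o["ft_force"])
E
```

```text
top [0.455  0.2682 0.0414 0.0428 0.0444]
top [0.6455 0.0413 0.0418 0.0421 0.0439]
top [0.6492 0.2513 0.042  0.0434 0.0446]
scene [0.646  0.0408 0.0413 0.0431 0.0458]
scene [0.649  0.2501 0.0414 0.0427 0.0442]
scene [ 0.6102 -0.0658  0.0418  0.0431  0.0465]
scene [0.4569 0.2684 0.0416 0.0447 0.0472]
[ 0.56271034 -0.07448099  0.02193526] [-0.22243354  0.44150719 -0.31733645]
```

{"name": "arm_command", "arguments": {"series": "0.3 -0.03 0 0 0; 0.3 -0.03 0 0 0; 0.3 -0.02 0 0 0; 0.3 -0.014 0 0 0; 0.3 0.03 0 0 0; 0.3 0.1 0 0 0; 0.3 0.1 0 -0.06 0; 0.2 0.05 0 -0.12 0; 0.1 0 0 -0.14 0; 0 0 0 -0.08 0.0617"}}

```text
clock: 9.4
position: [0.4895, -0.0893, 0.1844]
ee_rot: [-0.001, 1.0, 0.001, 0.002]
ft_force: [0.4, 1.0, -1.1]
grip_width: 1.004
grasp_force: 0.0
```

```bash
python3 - <<'E'
from h import *
from scipy.spatial.transform import Rotation as R
for n in("top","scene"):
    c=cam(n)
    for w in wheels(c): print(n,w)
    for k in blobs(c,(108,150,165 if n=="top" else 200),(125,255,255),20):
        q=k[:,0].mean(0)
        if 185<q[1]<205 and q[0]>100: print(n,"knob",plane_circle(c,k,0.091))
c=cam("top")
hsv=cv2.cvtColor(c["pixels"],cv2.COLOR_RGB2HSV); print([onplane(c,354.9,196.9,.091)])
o=manip.get_obs(); M=R.from_quat(o["ee_rot"]).as_matrix(); print(o["position"],np.degrees(np.arctan2(-M[1,0],-M[0,0])))
d=np.array([.527,-.317,.15])-o["position"]; print(M.T@d/.4)
save(c,"t2.png",(150,120,420,290),2.8)
E
```

```text
top [0.455  0.2682 0.0414 0.0427 0.044 ]
top [ 0.6456 -0.0547  0.0348  0.0413  0.0435]
top [0.6453 0.0413 0.0418 0.0421 0.0437]
top [0.6492 0.2513 0.042  0.0434 0.0446]
scene [ 0.6449 -0.0597  0.0413  0.0435  0.0455]
scene [0.646  0.0408 0.0414 0.0431 0.0458]
scene [0.649  0.2502 0.0415 0.0426 0.044 ]
scene [0.4568 0.2686 0.0414 0.0448 0.0472]
[array([ 0.5268194 , -0.31736094,  0.091     ])]
[ 0.48995113 -0.08891793  0.18307906] 0.2953433251831696
[-0.08940203 -0.57080908  0.08207297]
```

View pics/t2.png

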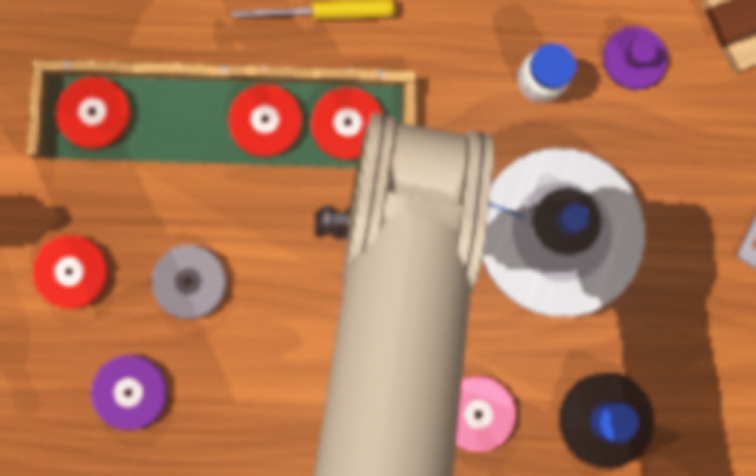

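Three wheels are now in the bay at crop (92,111), (265,119) and (347,122), and the spare is on the bench at (68,271). The pad on the platter at (567,221) hasn't moved. Now I go for the pad.

{"name": "arm_command", "arguments": {"series": "0 -0.0224 -0.13 0.02 0; 0 -0.0224 -0.14 0.02 0; 0 -0.0224 -0.14 0.02 0; 0 -0.0222 -0.12 0.02 0; 0 0 -0.041 0 0; 0 0 0 0.04 0; 0 0 0 0.05 0; 0 0 0 0.05 0; 0 0 0 0.025 0; 0 0 0 0 0", "newtons": 30}}

```text
clock: 10.8
position: [0.5265, -0.3164, 0.083]
ee_rot: [-0.003, 1.0, 0.0, -0.001]
ft_force: [0.3, 0.4, -0.4]
grip_width: 0.998
grasp_force: 0.0
```

```bash
python3 - <<'E'
from h import *
o=manip.get_obs(); print({k:np.round(o[k],4) for k in("position","ee_rot","ft_force","grip_width","joint_pos")})
c=cam("scene"); save(c,"s2.png",(90,120,230,250),4)
E
```

```text
{'position': array([ 0.5265, -0.3164,  0.083 ]), 'ee_rot': array([-2.9e-03,  1.0e+00,  3.0e-04, -6.0e-04]), 'ft_force': array([ 0.3459,  0.3698, -0.4382]), 'grip_width': np.float64(0.9984), 'joint_pos': array([-0.0732,  0.5378,  0.7035,  1.7003, -0.3917,  1.0505,  2.336 ])}
```

View pics/s2.png

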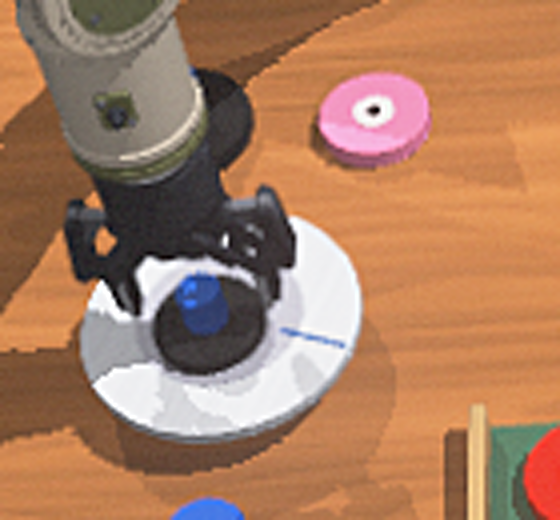

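The knob at crop (203,300) sits between the open fingers at (125,290) and (275,285). Next I close and lift.

{"name": "arm_command", "arguments": {"series": "1 0 0 0 0; 1 0 0 0 0; 1 0 0 0 0; 1 0 0 0 0; 1 0 0 0 0; 1 0 0 0 0; 1 0 0 -0.01 0; 1 0 0 -0.02 0; 1 0 0 -0.03 0; 1 0 0 -0.04 0", "newtons": 40}}

```text
clock: 12.1
position: [0.5266, -0.317, 0.1248]
ee_rot: [-0.003, 1.0, 0.0, -0.0]
ft_force: [-0.2, -0.3, -2.0]
grip_width: 0.366
grasp_force: 39.7
```

{"name": "arm_command", "arguments": {"series": "1 0 0 -0.05 0; 1 0 0.03 -0.05 0; 1 -0.02 0.07 0 0; 1 -0.028 0.11 0 0; 1 -0.03 0.12 0 0; 1 -0.03 0.12 0 0; 1 -0.03 0.12 0 0; 1 -0.03 0.12 0 0; 1 -0.03 0.12 0 0; 1 -0.03 0.12 0 0"}}

```text
clock: 13.35
position: [0.6161, 0.058, 0.1652]
ee_rot: [-0.003, 1.0, 0.0, 0.0]
ft_force: [0.4, -0.8, -2.4]
grip_width: 0.361
grasp_force: 39.9
```

{"name": "arm_command", "arguments": {"series": "1 -0.03 0.1 0 0; 1 -0.028 0.08 0 0; 1 -0.01 0.04 0 0; 1 0 0.01 0 0; 1 0 0 0 0; 1 0 0 0.05 0; 1 0 0 0.05 0; 1 0 0 0.03 0; 1 0 0 0 0; 1 0 0 0 0"}}

```text
clock: 14.6
position: [0.6431, 0.1475, 0.1123]
ee_rot: [-0.003, 1.0, 0.0, 0.0]
ft_force: [-0.3, -0.2, -0.9]
grip_width: 0.36
grasp_force: 39.8
```

```bash
python3 - <<'E'
from h import *
from scipy.spatial.transform import Rotation as R
o=manip.get_obs(); M=R.from_quat(o["ee_rot"]).as_matrix(); print(o["position"],np.degrees(np.arctan2(-M[1,0],-M[0,0])),o["ft_force"],o["grip_width"])
d=np.array([.645,.146,.0405])-o["position"]; print(M.T@d/.4)
c=cam("scene"); save(c,"s3.png",(190,160,420,270),3)
for w in wheels(c): print(w)
E
```

```text
[0.64305283 0.14748793 0.1122905 ] 0.2897996452402307 [-0.26565778 -0.23931381 -0.88544715] 0.35984174378360545
[-0.00472946 -0.00375975  0.17947913]
[ 0.6445 -0.0585  0.0392  0.042   0.0444]
[0.646  0.0405 0.041  0.0428 0.0458]
[0.6489 0.25   0.0414 0.0429 0.0441]
[0.4612 0.2754 0.0325 0.0439 0.0467]
```

View pics/s3.png

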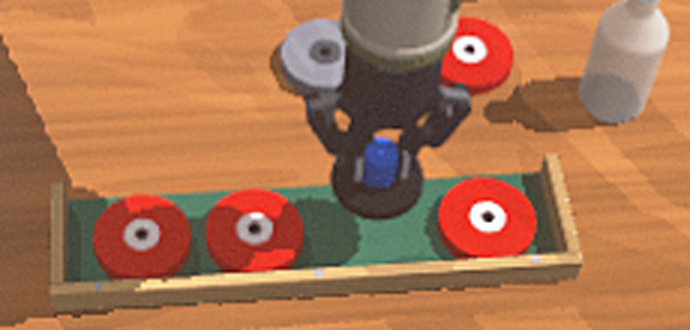

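The pad hangs upright over the gap between the wheels (crop 378,190). Next I lower it.

{"name": "arm_command", "arguments": {"series": "1 -0.004 -0.003 0.03 0; 1 0 0 0.04 0; 1 0 0 0.04 0; 1 0 0 0.03 0; 1 0 0 0.02 0; 1 0 0 0.01 0; 1 0 0 0.004 0; 1 0 0 0 0; 1 0 0 0 0; 1 0 0 0 0"}}

```text
clock: 15.9
position: [0.6444, 0.1464, 0.0425]
ee_rot: [-0.003, 1.0, 0.0, 0.0]
ft_force: [-0.1, 1.4, -2.0]
grip_width: 0.364
grasp_force: 39.8
```

{"name": "arm_command", "arguments": {"series": "1 0 0 0.003 0; 1 0 0 0.003 0; 1 0 0 0.002 0; 1 0 0 0 0; 1 0 0 0 0; 1 0 0 0 0; 1 0 0 0 0; 1 0 0 0 0; 1 0 0 0 0; 1 0 0 0 0"}}

```text
clock: 17.15
position: [0.6442, 0.1464, 0.0394]
ee_rot: [-0.003, 1.0, 0.0, -0.0]
ft_force: [-3.7, -1.6, 5.1]
grip_width: 0.357
grasp_force: 40.3
```

Contact: the vertical force went from -2 N to +5 N. I release in place and then retreat upward.

{"name": "arm_command", "arguments": {"series": "0.55 0 0 0 0; 0.5 0 0 0 0; 0.45 0 0 0 0; 0.4 0 0 0 0; 0.4 0 0 0 0; 0.4 0 0 -0.03 0; 0.4 0 0 -0.05 0; 0.4 0 0 -0.1 0; 0.4 0 0 -0.12 0; 0.4 0 0 -0.12 0"}}

```text
clock: 18.4
position: [0.6444, 0.1462, 0.2104]
ee_rot: [-0.002, 1.0, 0.0, 0.001]
ft_force: [0.6, 0.8, -0.0]
grip_width: 0.602
grasp_force: 0.0
```

{"name": "arm_command", "arguments": {"series": "0.4 0.1 0 0 0; 0.4 0.12 0 0 0; 0.4 0.12 0 0 0; 0.4 0.1 0 0 0; 0.4 0.05 0 0 0; 0.4 0 0 0 0; 0.4 0 0 0 0; 0.4 0 0 0 0; 0.4 0 0 0 0; 0.4 0 0 0 0"}}

```text
clock: 19.65
position: [0.4485, 0.1452, 0.2069]
ee_rot: [-0.002, 1.0, -0.0, -0.0]
ft_force: [-0.1, 1.0, -0.3]
grip_width: 0.599
grasp_force: 0.0
```

```bash
python3 - <<'E'
from h import *
for n in("top","scene"):
    c=cam(n)
    for w in wheels(c): print(n,w)
    for k in blobs(c,(108,150,90),(125,255,255),20):
        q=k[:,0].mean(0); p=plane_circle(c,k,0.046) if len(k)>5 else [0,0]
        if abs(p[0]-.645)<.03 and abs(p[1]-.146)<.05: print(n,"knob",p)
    hsv=cv2.cvtColor(c["pixels"],cv2.COLOR_RGB2HSV)
    for k in blobs(c,(0,0,0),(180,255,75),200):
        p=plane_circle(c,k,0.014)
        if abs(p[0]-.645)<.04 and abs(p[1]-.146)<.06: print(n,"disc",p)
print(manip.get_obs()["position"])
a=cam("scene")["pixels"]; save(cam("scene"),"f.png",scale=1.5)
E
```

```text
top [ 0.644  -0.0591  0.0423  0.0424  0.0439]
top [0.6454 0.0412 0.042  0.0422 0.0439]
top [0.6494 0.2512 0.0415 0.0435 0.0446]
top knob [0.6424 0.1466 0.0141 0.0151 0.0159]
top disc [0.6426 0.1438 0.0382 0.0414 0.0426]
scene [ 0.6449 -0.0599  0.0415  0.0434  0.0452]
scene [0.646  0.0405 0.0417 0.0429 0.0458]
scene [0.6489 0.2505 0.0417 0.0424 0.0444]
scene [0.4564 0.2681 0.0419 0.0442 0.0468]
scene knob [0.6423 0.1454 0.0139 0.0141 0.0153]
[0.4484138  0.14528257 0.20698351]
```

View pics/f.png

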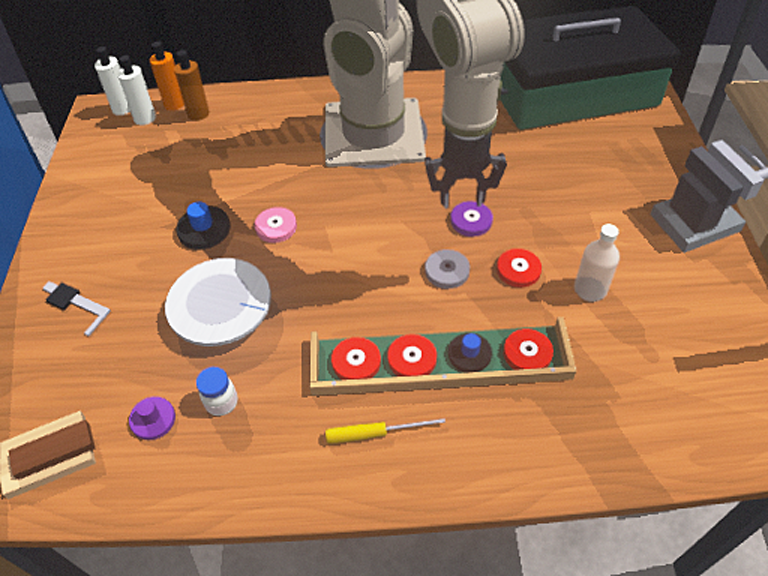

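The final view shows three red wheels in the bay at (356,357), (411,354) and (529,349), with the pad upright at (470,350). The spare is in front of the bay at (519,267), grey is unmoved at (447,267), and the gripper is clear of everything.

```bash
python3 -c "
from workcell import manip
print(manip.hand_in())"
```

```text
the job is handed in; nothing more can be done
None
```

The kit is made up and handed in at about 20 s on the robot clock: three red wheels and the small black pad are fully inside the bay, the pad upright, the spare red wheel is on the bench in front of it, and no other item was moved.

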